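# Load the drying drawer with glaze test discs and set its heat

## Task

Pull the drying drawer out to its stop, then bring over every test disc that is on the ware board: set each one down on the drawer plate clear of the pockets (there is a bare strip just behind the drawer front) and slide it across the plate until it drops into a pocket of its own (never lower a disc into a pocket from above: the rims chip). When every disc lies flat in a pocket, push the drawer fully shut, and after that turn the small inner knob of the controller so that its red line points at the red dot, without dragging the black outer ring round. Leave the jar, the pot and the scraper where they are.

Things in the scene. Friction and masses are not known exactly. Their poses are not given: they have to be found in the camera images.
- cabinet: Low white drying cabinet standing on the bench, fixed: 270 mm wide (y), 270 deep (x), 88 high. Origin: bottom centre of its front face; its x axis points into the cabinet, away from the robot; y to the left; z up. The blue-fronted drawer slides out of the front along -x of this frame.
- drawer (a joint): Drawer travel in m: 0 shut, 0.173 at the stop, pulled towards the robot. It starts a little ajar. About 4 N of friction, stays where left. Blue front panel: 12 mm thick, 262 wide, its top 75 mm above the bench; its inner face is flush with the cabinet's front when shut. Behind it lies a terracotta plate, 160 mm deep and 224 wide; steel side and back walls rise 12 mm above the plate's top.
- strip (a point): Middle of the bare strip: on the plate's top (42 mm above the bench), 55 mm behind the inner face of the blue front (the pockets' centres are 112 mm behind it); moves with the drawer. The strip runs across the drawer between the front and the pockets. With the drawer at its stop, strip and pockets stand clear of the cabinet.
- handle (a point): Centre of the drawer handle: a horizontal steel bar 10 mm thick, 120 mm long along the cabinet's y, 68 mm above the bench, its axis 35 mm in front of the blue front panel, with a post of 8 mm at 50 mm to each side of the centre; free to be gripped from above, a finger before and a finger behind it.
- pocket0 (a point): Centre of the mouth of pocket 0, at the height of the plate's top; moves with the drawer, axes parallel to the cabinet's. Round recess, 44 mm across, 5 mm deep, 62 mm from its neighbour; centre 57 mm behind the strip's middle line, and 61 mm in front of the cabinet's front face when the drawer is at its stop. The right-hand one (-y).
- pocket1 (a point): Centre of the mouth of pocket 1, at the height of the plate's top; moves with the drawer, axes parallel to the cabinet's. Round recess, 44 mm across, 5 mm deep, 62 mm from its neighbour; centre 57 mm behind the strip's middle line, and 61 mm in front of the cabinet's front face when the drawer is at its stop. The middle one.
- pocket2 (a point): Centre of the mouth of pocket 2, at the height of the plate's top; moves with the drawer, axes parallel to the cabinet's. Round recess, 44 mm across, 5 mm deep, 62 mm from its neighbour; centre 57 mm behind the strip's middle line, and 61 mm in front of the cabinet's front face when the drawer is at its stop. The left-hand one (+y).
- board: Pale wooden ware board lying on the bench, fixed: 280 x 180 mm, 8 mm thick. Origin: centre of its underside; x along its length. It may be on either side of the cabinet, the controller on the other. The discs start on it.
- disc0: Blue ceramic glaze test disc, flat: 40 mm across, 10 mm thick, about 28 g; there may be two or three discs in all. Origin: centre of its underside. Any disc may go in any pocket; in a pocket its origin is 5 mm below the mouth and it still stands 5 mm proud of the plate.
- disc1: Yellow ceramic glaze test disc, flat: 40 mm across, 10 mm thick, about 28 g; there may be two or three discs in all. Origin: centre of its underside. Any disc may go in any pocket; in a pocket its origin is 5 mm below the mouth and it still stands 5 mm proud of the plate.
- disc2: Green ceramic glaze test disc, flat: 40 mm across, 10 mm thick, about 28 g; there may be two or three discs in all. Origin: centre of its underside. Any disc may go in any pocket; in a pocket its origin is 5 mm below the mouth and it still stands 5 mm proud of the plate.
- controller: Grey control box on the bench, fixed: 130 x 130 x 50 mm. Origin: centre of its underside. On its top in the middle sit two concentric dials; a red dot on the top lies 48 mm from the middle along the box's +x.
- dial_inner (a joint): Angle in rad of the inner (heat) knob, counter-clockwise from above positive, range -1.7 to 1.7; 0 when its red line points at the red dot (the box's +x). Friction 0.03 N m, stays where left. It is an aluminium bar 30 mm long, 11 mm thick (red line along its length), standing from 71 to 97 mm above the bench on a foot 34 mm across.
- inner_top (a point): Top centre of the inner knob's bar, 97 mm above the bench, on the axis of both dials.
- dial_outer (a joint): Angle in rad of the black outer (timer) ring, 64 mm across, its top 66 mm above the bench: must stay as it is. Very easily dragged round (0.02 N m).
- outer_mark (a point): Yellow mark on the top of the outer ring, 29 mm from the axis.
- glaze_jar: Bystander: glaze jar 60 mm across, 65 high. Origin: centre of its underside.
- water_pot: Bystander: white pot 72 mm across, 60 high. Origin: centre of its underside.
- scraper: Bystander: spatula-like scraper lying on the bench beyond the ware board or the controller.

How it is judged (in metres and radians):
On the way, in this order (a step that is already met when the one before it is completed fails the run):
1. the drawer is out at its stop (value of joint drawer above 0.165 m), for 0.2 s.
2. every disc lies in a pocket, with the drawer out (((horizontal distance between disc0 and pocket0 below 0.005 m and z of disc0 in the frame of pocket0 below -0.003 m) or (horizontal distance between disc0 and pocket1 below 0.005 m and z of disc0 in the frame of pocket1 below -0.003 m) or (horizontal distance between disc0 and pocket2 below 0.005 m and z of disc0 in the frame of pocket2 below -0.003 m)) and angle between each of disc0, disc1, disc2's own z axis and vertical below 0.12 rad and ((horizontal distance between disc1 and pocket0 below 0.005 m and z of disc1 in the frame of pocket0 below -0.003 m) or (horizontal distance between disc1 and pocket1 below 0.005 m and z of disc1 in the frame of pocket1 below -0.003 m) or (horizontal distance between disc1 and pocket2 below 0.005 m and z of disc1 in the frame of pocket2 below -0.003 m)) and ((horizontal distance between disc2 and pocket0 below 0.005 m and z of disc2 in the frame of pocket0 below -0.003 m) or (horizontal distance between disc2 and pocket1 below 0.005 m and z of disc2 in the frame of pocket1 below -0.003 m) or (horizontal distance between disc2 and pocket2 below 0.005 m and z of disc2 in the frame of pocket2 below -0.003 m)) and value of joint drawer above 0.14 m), for 0.2 s.
3. the drawer is fully shut with the discs in their pockets (((horizontal distance between disc0 and pocket0 below 0.005 m and z of disc0 in the frame of pocket0 below -0.003 m) or (horizontal distance between disc0 and pocket1 below 0.005 m and z of disc0 in the frame of pocket1 below -0.003 m) or (horizontal distance between disc0 and pocket2 below 0.005 m and z of disc0 in the frame of pocket2 below -0.003 m)) and angle between each of disc0, disc1, disc2's own z axis and vertical below 0.12 rad and ((horizontal distance between disc1 and pocket0 below 0.005 m and z of disc1 in the frame of pocket0 below -0.003 m) or (horizontal distance between disc1 and pocket1 below 0.005 m and z of disc1 in the frame of pocket1 below -0.003 m) or (horizontal distance between disc1 and pocket2 below 0.005 m and z of disc1 in the frame of pocket2 below -0.003 m)) and ((horizontal distance between disc2 and pocket0 below 0.005 m and z of disc2 in the frame of pocket0 below -0.003 m) or (horizontal distance between disc2 and pocket1 below 0.005 m and z of disc2 in the frame of pocket1 below -0.003 m) or (horizontal distance between disc2 and pocket2 below 0.005 m and z of disc2 in the frame of pocket2 below -0.003 m)) and value of joint drawer below 0.006 m), for 0.2 s.
4. the inner knob's line points at the red dot (value of joint dial_inner between -0.12 and 0.12 rad), for 0.2 s.
At the end, for the whole second after the job is handed in: Every disc present lies flat in a pocket (within 5 mm of its centre, its underside at least 3 mm below the plate's top), the drawer is shut to within 6 mm, the inner knob's line is within 0.12 rad of the red dot, and all is at rest (all of step 3 and all of step 4 and linear speed of each of disc0, disc1, disc2 below 0.02 m/s); the robot touches nothing.
It fails at once if a disc is lowered onto a pocket from above, or lifted out of one: within 15 mm of the pocket's centre while its underside is 10 to 30 mm above the plate ((horizontal distance between disc0 and pocket0 below 0.015 m and z of disc0 in the frame of pocket0 between 0.01 and 0.03 m) or (horizontal distance between disc0 and pocket1 below 0.015 m and z of disc0 in the frame of pocket1 between 0.01 and 0.03 m) or (horizontal distance between disc0 and pocket2 below 0.015 m and z of disc0 in the frame of pocket2 between 0.01 and 0.03 m) or (horizontal distance between disc1 and pocket0 below 0.015 m and z of disc1 in the frame of pocket0 between 0.01 and 0.03 m) or (horizontal distance between disc1 and pocket1 below 0.015 m and z of disc1 in the frame of pocket1 between 0.01 and 0.03 m) or (horizontal distance between disc1 and pocket2 below 0.015 m and z of disc1 in the frame of pocket2 between 0.01 and 0.03 m) or (horizontal distance between disc2 and pocket0 below 0.015 m and z of disc2 in the frame of pocket0 between 0.01 and 0.03 m) or (horizontal distance between disc2 and pocket1 below 0.015 m and z of disc2 in the frame of pocket1 between 0.01 and 0.03 m) or (horizontal distance between disc2 and pocket2 below 0.015 m and z of disc2 in the frame of pocket2 between 0.01 and 0.03 m)).
It fails at once if the outer ring is dragged round: its mark moves more than 4 mm (distance of outer_mark from where it was at the start of the episode above 0.004 m).
It fails at once if the jar, the pot or the scraper is moved more than 3 cm (distance of any of glaze_jar, water_pot, scraper from where it was at the start of the episode above 0.03 m).
Of disc0, disc1, disc2 only 2 to 3 are there at a start; the rules pass over those that are not, and their reading is None.
At some moment in a run one of disc0, disc1, disc2 may be knocked a few centimetres aside while the robot is not near it.
Once in a run the grip may slacken for a moment while it holds something.
It also fails if it takes over 210 s, if anything falls off the work surface, if the arm or the gripper's body presses on something with over 40 N, if the wrist force passes 120 N, or if a joint passes its speed limit or range.

## Robot

A 7-joint arm with a two-finger parallel gripper is mounted at the origin on the work surface. World frame = base frame: x ahead of the robot, y to its left, z up, the work surface at z = 0. Lengths are in mm, angles in rad, forces in N, time in s.
With the tool pointing down it reaches from about 400 to 900 mm from the base axis. Payload 5.6 kg.
Tool frame: the origin (TCP) lies midway between the tips of the shut fingers; the grasp point (between the pads) lies 19 mm behind it; z points along the fingers, y is the line along which they close (so a half turn about z gives the same grasp; the last joint's range is limited). The gripper opens to 92 mm and grips with 3 to 60 N. Pads are 20 mm wide; open, the fingers measure 128 mm over their backs; the gripper's body (75 mm by 189 mm) begins 69 mm behind the grasp point.
Start: joints at [1.068, 0.468, -0.012, 1.603, 0.006, 1.071, -0.056], TCP at [288.411, -582.52, 174.892] pointing down, gripper open.
Joint ranges: [-2.53, 2.53], [-0.31, 2.02], [-1.57, 1.55], [0.28, 2.44], [-1.29, 4.43], [0.15, 1.84], [-2.92, 2.92]. Speed limits (rad/s): [2.57, 2.57, 3.14, 3.14, 3.14, 3.14, 3.14].

## Interface

Orientations are given as a rotation vector (axis times angle).
In Python, from cell import robot, grip, kin, viewer gives the robot as it stands. Calls block until the motion is done:
- robot.movep(position, orientation): joint-space move of the TCP to a pose.
- robot.servo_line(position, feed=150, rotation=None): straight line of the TCP; rotation=None keeps the orientation; feed is the mean speed in mm/s.
- robot.goto_joints(angles): joint-space move.
- grip(opening, newtons=None): opening from 0.0 (shut) to 1.0 (fully open); newtons is the grip in N (None keeps the last); returns when the fingers have stopped.
- robot.hold(seconds).
- kin.ik(position, orientation): joint angles nearest the present ones, or None.
- robot.observe(): the state.
- viewer.read_camera(name): name is "side" or "top" or "wrist"; returns the picture (384x512x3 uint8, red, green, blue); there is no depth.
- viewer.camera_info(name): a dict with "camera_matrix" (3x3 intrinsics, pixels), "R" (3x3) and "t" (3): a world point X has camera coordinates R X + t. Camera axes: x right, y down, z forward; pixel columns grow to the right and rows downward; lengths in mm; the calibration is good to about 2 mm. A picture is of the moment at which its call begins: read the wrist's pose just before it. camera_info takes no time and is no camera call; for the wrist camera it gives the pose at the moment of the call.
A pose or a line that the arm cannot do raises robot.IKError and nothing moves.
- robot.job_done(): hands the job in; it is judged then, once.
Trained networks look in the newest picture that a camera, given by its name, has taken for a name from the list of things; names that differ only in an ending like _2 or _b are one class to them, and where a whole thing is asked for, a point or a joint stands for the part that bears it (a point fixed in the world has none). Each returns a list of dicts, best first, with "confidence" (0 to 1); they miss things now and then, are a little off and sometimes report something else, mostly with a low value. They report only what shows in the picture. A call takes as long as a camera call.
- viewer.silhouettes(name, camera): "mask" (384x512 bool, what is visible of it).
- viewer.pinpoint(name, camera): "at" ([x, y, z] in mm, in the coordinates of the camera as it stood for that picture, good to about 4 mm: a listed point, or the origin of a listed thing).
The state is a dict: "t": time; "joints": joint angles; "joint_velocities": joint speeds; "joint_torque": joint torques, N m; "tcp_pos": TCP position; "tcp_rot": TCP orientation; "contact_force": force on the tool from outside, world axes, zero at the start; "wrist_torque": the same for the moment, N m; "grip_width": opening from 0.0 (shut) to 1.0 (fully open); "grip_force": force on a finger pad.
Only numpy, scipy, OpenCV 4.12 (cv2) and the standard library are available. Lean on these libraries where they do the work, as an engineer would, in place of code of your own. Each camera call takes 0.05 s, during which the arm holds its last target. There are 200 camera calls.

## Working session

There is one attempt and no reset: what is moved stays moved. The work goes in short steps, each a Python script; the robot and the scene stay as the last script left them, time stands still between calls to the robot, and variables do not carry over. Pictures are saved under pics/ and viewed, at most 14 in all, crops included, and the job is handed in when it is done.

```bash
ls; mkdir -p pics
cat > h.py <<'E'
import numpy as np, cv2
from scipy.spatial.transform import Rotation as Rn
from cell import robot, grip, kin, viewer
def world(cam, p, info=None):
    i=info or viewer.camera_info(cam); R=np.array(i["R"]); t=np.array(i["t"]).ravel()
    return R.T@(np.array(p)-t)
def save(cam,fn):
    im=viewer.read_camera(cam); cv2.imwrite("pics/"+fn,np.ascontiguousarray(im[:,:,::-1])); return im
def pin(name,cam,info=None,n=3):
    return [(round(d["confidence"],2),world(cam,d["at"],info).round(1)) for d in viewer.pinpoint(name,cam)[:n]]
def ray(cam,uv,z,info=None):
    "world point at height z on pixel ray"
    i=info or viewer.camera_info(cam); R=np.array(i["R"]); t=np.array(i["t"]).ravel()
    d=R.T@np.linalg.solve(np.array(i["camera_matrix"]),[uv[0],uv[1],1.]); c=-R.T@t
    return c+d*(z-c[2])/d[2]
def down(yaw):
    "tool down; tool y (closing line) along world direction yaw+90deg"
    return (Rn.from_euler('z',yaw)*Rn.from_rotvec([np.pi,0,0])).as_rotvec()
E
python3 - <<'E'
from h import *
s=robot.observe(); print(s["t"],s["tcp_pos"],s["tcp_rot"],s["grip_width"])
names="cabinet handle strip pocket0 pocket1 pocket2 board disc0 disc1 disc2 controller inner_top outer_mark glaze_jar water_pot scraper".split()
for c in ("top","side"):
    save(c,c+"0.png"); print(c)
    for n in names: print(n,*pin(n,c,n=2))
E
```

```text
pics
0.0 [ 288.08923902 -581.92787998  173.94193667] [-3.05727224e+00 -7.15490941e-01  8.64548896e-04] 1.0001379957906702
top
cabinet (0.66, array([639.6, -25.7,   2.5])) (0.25, array([468.7, 312. ,   5.8]))
handle (0.84, array([537.6, -21.8,  65.9]))
strip (0.59, array([638. , -26.1,  42.8]))
pocket0
pocket1
pocket2
board (0.78, array([ 4.795e+02,  3.248e+02, -4.000e-01]))
disc0 (0.65, array([468.1, 311.3,   7.5])) (0.59, array([563.3, 312.3,   5.9]))
disc1 (0.65, array([468.1, 311.3,   7.5])) (0.59, array([563.3, 312.3,   5.9]))
disc2 (0.65, array([468.1, 311.3,   7.5])) (0.59, array([563.3, 312.3,   5.9]))
controller (0.65, array([ 517. , -334.1,    2.4]))
inner_top (0.54, array([ 516.8, -333.5,   93.9]))
outer_mark (0.74, array([643. , -26.5,  40.9])) (0.7, array([480.9, 551.1,  -0.8]))
glaze_jar (0.71, array([719.9, 265.4,   2.7]))
water_pot (0.62, array([ 701.9, -281.6,   -1. ]))
scraper (0.73, array([481.7, 554.1,  -0.7]))
side
cabinet (0.7, array([634.5, -24.9,  -1.4]))
handle (0.81, array([543.7, -20.9,  64.3])) (0.58, array([ 514.3, -333. ,   92.8]))
strip (0.97, array([645
[... 248 characters left out ...]
,  28.9,  40.9]))
board (0.84, array([477.6, 320.9,  -2.9]))
disc0 (0.48, array([469.1, 310.1,   6.9])) (0.46, array([572.6, 312.4,  11.5]))
disc1 (0.48, array([469.1, 310.1,   6.9])) (0.46, array([572.6, 312.4,  11.5]))
disc2 (0.48, array([469.1, 310.1,   6.9])) (0.46, array([572.6, 312.4,  11.5]))
controller (0.93, array([ 519.8, -335.3,   -2.4]))
inner_top (0.73, array([636. , -24.3,   1.5])) (0.57, array([539.6, -20.6,  66. ]))
outer_mark (0.8, array([ 505.6, -357.4,   63.5]))
glaze_jar (0.59, array([723.3, 261. ,  -1.4])) (0.35, array([703.1,  30.5,  42.3]))
water_pot (0.86, array([ 706. , -285.5,   -6.5]))
scraper (0.9, array([484.6, 557.4,  -1.4])) (0.41, array([470.3, 310.2,   9.8]))
```

View pics/top0.png

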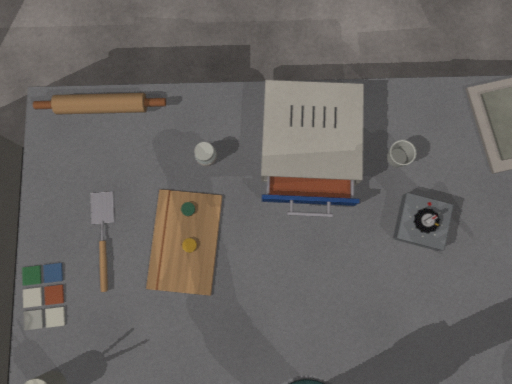

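View pics/side0.png

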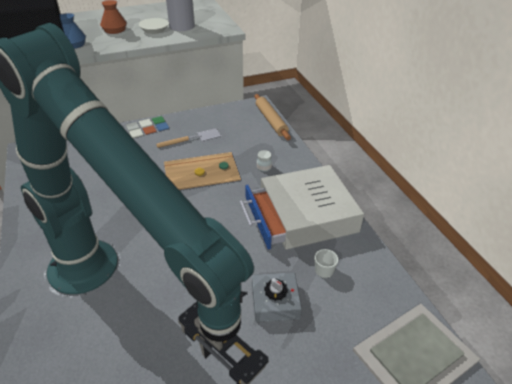

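Run:
```python
from h import *
for c in ("top","side"):
    viewer.read_camera(c)
    print(c, [(round(d["confidence"],2),world(c,d["at"]).round(1)) for d in viewer.pinpoint("disc0",c)])
    i=viewer.camera_info(c); print((-np.array(i["R"]).T@np.array(i["t"]).ravel()).round(0), np.array(i["camera_matrix"])[0,0])
    # cabinet & controller yaw from masks
    for n in ("cabinet","controller","handle","board","dial_inner"):
        for d in viewer.silhouettes(n,c)[:2]:
            m=d["mask"].astype(np.uint8); k=cv2.minAreaRect(np.argwhere(m)[:,::-1].astype(np.float32)) if m.sum()>5 else None
            print(n,round(d["confidence"],2),m.sum(),k)
```

```text
top [(0.71, array([565. , 317.4,   2.4])), (0.52, array([467.3, 311.8,   3.5])), (0.42, array([ 7.215e+02,  2.622e+02, -5.000e-01]))]
[ 393.  105. 1340.] 477.5126694810769
cabinet 0.63 12050 ((311.721923828125, 148.5082244873047), (100.523681640625, 134.13026428222656), 2.12109637260437)
cabinet 0.35 2539 ((309.54498291015625, 196.79063415527344), (97.15056610107422, 38.69712829589844), 1.50743567943573)
controller 0.73 2540 ((422.6148681640625, 221.79347229003906), (53.36650466918945, 50.34759521484375), 13.134021759033203)
controller 0.66 141 ((427.7000732421875, 219.1000518798828), (12.074767112731934, 12.969194412231445), 26.56505012512207)
handle 0.67 2278 ((309.0932922363281, 196.37591552734375), (96.1064453125, 36.52104568481445), 1.709814190864563)
handle 0.37 2506 ((422.7353515625, 221.55885314941406), (53.600372314453125, 48.74966049194336), 14.03624439239502)
board 0.79 6026 ((183.92884826660156, 241.7016143798828), (64.12483978271484, 101.323974609375), 6.4415998458862305)
dial_inner 0.55 129 ((428.5, 219.5), (11.0, 13.0), 90.0)
side [(0.61, array([571.1, 313.6,   8.3])), (0.4, array([470.7, 310.8,   6.7]))]
[  184. -1017.  1112.] 441.947238654036
cabinet 0.88 7077 ((301.1918029785156, 206.6901397705078), (74.83859252929688, 117.4399185180664), 76.75948333740234)
cabinet 0.46 534 ((326.0, 263.0), (28.0, 22.0), 90.0)
controller 0.79 2034 ((276.45306396484375, 296.10772705078125), (45.98897933959961, 46.3043327331543), 86.98721313476562)
controller 0.42 1309 ((262.2149353027344, 214.60023498535156), (64.73863220214844, 29.299236297607422), 64.29004669189453)
handle 0.75 1508 ((261.2450256347656, 215.2082061767578), (66.79691314697266, 31.45575523376465), 64.79888153076172)
board 0.92 1803 ((201.7799072265625, 170.5221405029297), (29.58852767944336, 72.60342407226562), 81.52884674072266)
```

Top: two discs only, green at px (189,209) and yellow at (190,245). The drawer handle is at (310,214), the controller dials at (427,221) and the red dot at (430,204). The jar is at (205,153) and the pot at (402,153). The side view agrees. The drawer is ajar about 50 mm. I'll hover over the handle and measure with the wrist camera.

Run:
```python
from h import *
y=np.radians(-2)
for k in (np.pi/2,-np.pi/2):
    print(k, np.round(kin.ik([540,-22,230],down(y+k)),2) if kin.ik([540,-22,230],down(y+k)) is not None else None, kin.ik([410,-18,49],down(y+k)) is not None)
s=robot.observe(); robot.servo_line([*s["tcp_pos"][:2],260],feed=200)
def q(k): 
    j=kin.ik([540,-22,230],down(y+k)); return abs(np.array(j)[6]) if j is not None else 9
k=min((np.pi/2,-np.pi/2),key=q)
robot.movep([510,-22,230],down(y+k)); robot.hold(.3)
i=viewer.camera_info("wrist"); save("wrist","w1.png")
for n in ("handle","strip","cabinet","pocket1"): print(n,pin(n,"wrist",i))
s=robot.observe(); print(k,s["t"],s["tcp_pos"])
for n in ("handle","cabinet"):
    for d in viewer.silhouettes(n,"wrist")[:1]: print(n,d["mask"].sum())
```

```text
1.5707963267948966 [ 0.45  0.29 -0.57  1.78  0.17  1.12 -0.21] True
-1.5707963267948966 [-1.02  0.51  1.37  1.86 -0.53  1.22 -2.66] True
handle [(0.78, array([541.3, -21.2,  70.8]))]
strip [(0.75, array([643.8, -26.1,  41.1]))]
cabinet [(0.97, array([643. , -21.6,  -3.6])), (0.7, array([542. , -20.1,  72.5])), (0.53, array([ 518.4, -336.9,   96.8]))]
pocket1 [(0.42, array([ 517.3, -336.3,   94.4]))]
1.5707963267948966 5.6833 [510.00088661 -21.99488618 230.00765979]
handle 10131
cabinet 42127
```

View pics/w1.png

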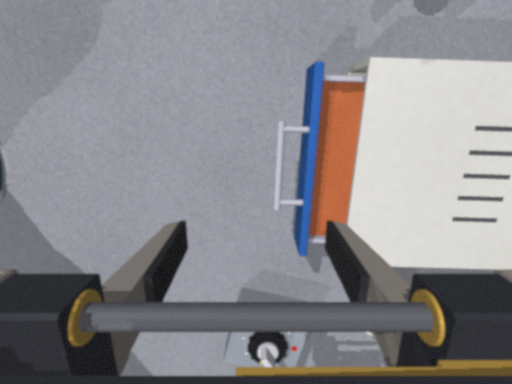

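Wrist view: the handle bar runs from px (281,122) to (277,209). The blue panel is at column 305–322, and the controller is at the bottom with its red dot at (294,348). I'll compute the axis from these pixels.

Run:
```python
from h import *
i=viewer.camera_info("wrist")
a,b=ray("wrist",(281,122),68,i),ray("wrist",(277,209),68,i); d=a-b
print(a.round(1),b.round(1),((a+b)/2).round(1),np.hypot(*d[:2]).round(1),"yaw",np.degrees(np.arctan2(-d[0],d[1])).round(1))
c,e=ray("wrist",(322,63),75,i),ray("wrist",(306,254),75,i); d=c-e
print("panel inner-ish",c.round(1),e.round(1),np.degrees(np.arctan2(-d[0],d[1])).round(1))
c,e=ray("wrist",(370,58),88,i),ray("wrist",(348,268),88,i); d=c-e
print("cab front",c.round(1),e.round(1),np.hypot(*d[:2]).round(1),np.degrees(np.arctan2(-d[0],d[1])).round(1))
print("reddot",ray("wrist",(294,348),50,i).round(1))
```

```text
[544.5  39.5  68. ] [537.9 -79.6  68. ] [541.2 -20.   68. ] 119.3 yaw -3.2
panel inner-ish [593.3 106.7  75. ] [ 578.7 -148.1   75. ] -3.3
cab front [645.2 108.4  88. ] [ 636.6 -165.    88. ] 273.6 -1.8
reddot [ 565.6 -345.3   50. ]
```

Run:
```python
from h import *
yaw=np.radians(-2.7); ax=np.array([np.cos(yaw),np.sin(yaw),0]); o=down(yaw+np.pi/2)
h=np.array([541,-21,0.])
g=h-1.0*ax
grip(0.27); robot.movep([g[0],g[1],130],o); robot.servo_line([g[0],g[1],52],feed=60)
s=robot.observe(); print("down",np.round(s["contact_force"],1),s["tcp_pos"])
grip(0.0,25); s=robot.observe(); print("grip",s["grip_width"],s["grip_force"],s["tcp_pos"])
p=np.array(s["tcp_pos"]); d=0
robot.servo_line(p-110*ax,feed=90)
for k in range(14):
    s=robot.observe(); f=np.array(s["contact_force"])@ax
    q=np.array(s["tcp_pos"]); print(k,((p-q)@ax).round(1),f.round(1),round(s["grip_width"],3))
    if f>15: break
    robot.servo_line(q+np.array([0,0,p[2]-q[2]])-3*ax,feed=30); robot.hold(.1)
robot.hold(.3); s=robot.observe(); print(s["tcp_pos"],s["t"])
```

```text
down [ 0.5  0.3 -0.3] [540.36814193 -20.96809452  52.39596931]
grip 0.002775172769593095 0.0 [539.99612817 -21.0091943   52.01121888]
0 109.4 0.1 0.002
1 112.3 0.3 0.006
2 115.3 0.0 0.006
3 118.2 -0.5 0.007
4 121.2 0.3 0.005
5 124.2 0.3 0.003
6 127.2 -1.0 0.006
7 130.2 0.4 0.006
8 133.2 0.6 0.005
9 136.2 0.2 0.005
10 139.1 0.7 0.003
11 142.1 -0.1 0.006
12 145.1 -0.6 0.001
13 148.0 0.4 0.004
[389.13473817 -13.93432073  51.99873808] 15.8833
```

Run:
```python
from h import *
s=robot.observe(); p=s["tcp_pos"]
robot.servo_line([p[0],p[1],230],feed=150)
grip(1.0)
o=down(np.radians(-2.7)+np.pi/2)
robot.movep([480,-22,230],o); robot.hold(.2)
i=viewer.camera_info("wrist"); save("wrist","w2.png")
for n in ("handle","strip","cabinet"): print(n,pin(n,"wrist",i))
viewer.read_camera("top"); print(pin("handle","top"),pin("strip","top"))
```

```text
handle [(0.78, array([541. , -20.9,  71.2]))]
strip [(0.7, array([645.2, -27.4,  42.7]))]
cabinet [(0.76, array([638.8, -21.2,  -6.1]))]
[(0.69, array([539. , -20.9,  63.9]))] [(0.89, array([638.9, -29.5,  40.2])), (0.19, array([637.4, -24.2,   1.9]))]
```

View pics/w2.png

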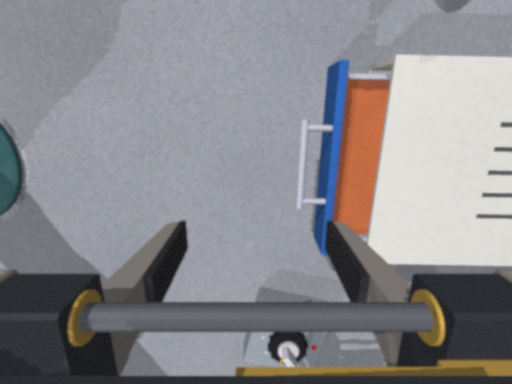

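The handle still stands at px (303,165) and hasn't moved, so the fingers closed on nothing. I'll check the TCP geometry in the image.

Run:
```python
from h import *
s=robot.observe(); i=viewer.camera_info("wrist"); K=np.array(i["camera_matrix"]);R=np.array(i["R"]);t=np.array(i["t"]).ravel()
p=np.array(s["tcp_pos"]); print(p, s["grip_width"],"campos",(-R.T@t).round(0), "fwd",R[2].round(2))
o=Rn.from_rotvec(s["tcp_rot"]); print(o.as_matrix().round(2))
for d in ([0,0,0],[0,46,0],[0,-46,0],[0,0,-19],[0,46,-19],[10,46,0],[-10,46,0]):
    c=K@(R@(p+o.apply(d))+t); print(d,(c[:2]/c[2]).round(0))
```

```text
[479.8973751  -22.04984236 230.20988176] 0.9981839855309775 campos [484.  60. 439.] fwd [-0.01 -0.29 -0.96]
[[ 0.05  1.    0.  ]
 [ 1.   -0.05 -0.  ]
 [-0.    0.   -1.  ]]
[0, 0, 0] [256. 214.]
[0, 46, 0] [313. 214.]
[0, -46, 0] [198. 214.]
[0, 0, -19] [256. 223.]
[0, 46, -19] [318. 223.]
[10, 46, 0] [314. 202.]
[-10, 46, 0] [313. 225.]
```

Run:
```python
from h import *
yaw=np.radians(-2.7); o=down(yaw+np.pi/2)
grip(0.27); robot.movep([540,-21,130],o); robot.servo_line([540,-21,52],feed=60); robot.hold(.2)
s=robot.observe(); print(s["tcp_pos"],s["grip_width"],np.round(s["contact_force"],1))
a=viewer.read_camera("wrist"); b=viewer.read_camera("side")
i=viewer.camera_info("side");K=np.array(i["camera_matrix"]);c=K@(np.array(i["R"])@np.array(s["tcp_pos"])+np.array(i["t"]).ravel());u=(c[:2]/c[2]).astype(int);print(u)
b=cv2.resize(b[max(u[1]-60,0):u[1]+40,u[0]-50:u[0]+50],(384,384),interpolation=cv2.INTER_CUBIC)
im=cv2.resize(np.hstack([a,b]),(800,343)); cv2.imwrite("pics/c1.png",np.ascontiguousarray(im[:,:,::-1]))
```

```text
[540.17307268 -21.05998784  52.26293567] 0.2678099612445227 [0.7 0.2 0.4]
[245 215]
```

View pics/c1.png

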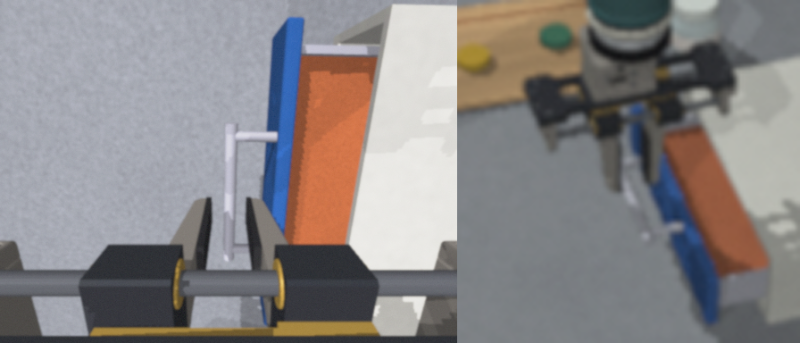

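The bar lies between the fingers (left half, col 225–237), but the tips look higher than the bar, so I'll go lower and close again.

Run:
```python
from h import *
for z in (40,30):
    s=robot.observe(); p=s["tcp_pos"]
    robot.servo_line([540,-21,z],feed=30); robot.hold(.2); s=robot.observe(); print(z,np.round(s["contact_force"],1))
    grip(0.0,10); robot.hold(.3); s=robot.observe(); print(s["grip_width"],s["grip_force"])
    if s["grip_width"]>.05: break
    grip(0.27)
```

```text
40 [-0.6  0.2  0.8]
0.005498034692676999 0.0
30 [-0.2  0.9 -0.5]
0.09294138307627081 9.091276824474335
```

Run:
```python
from h import *
yaw=np.radians(-2.7); ax=np.array([np.cos(yaw),np.sin(yaw),0])
grip(0.27); robot.servo_line([540,-21,14],feed=30); robot.hold(.2); print(np.round(robot.observe()["contact_force"],1))
grip(0.0,25); s=robot.observe(); print("grip",s["grip_width"],s["grip_force"],s["tcp_pos"])
if s["grip_width"]<.07: raise SystemExit
p=np.array(s["tcp_pos"])
robot.servo_line(p-112*ax,feed=80); robot.hold(.2)
for k in range(10):
    s=robot.observe(); f=np.array(s["contact_force"])@ax
    q=np.array(s["tcp_pos"]); print(k,((p-q)@ax).round(1),f.round(1),round(s["grip_width"],3))
    if abs(f)>14: break
    robot.servo_line(p-(115+3*k)*ax,feed=30); robot.hold(.15)
print(s["tcp_pos"],s["t"])
```

```text
[-0.6  0.5  0.1]
grip 0.09969984531979104 24.99589204788208 [540.49860427 -21.0363177   14.17048724]
0 112.2 2.0 0.098
1 115.1 3.0 0.099
2 118.1 2.0 0.096
3 121.1 2.6 0.1
4 123.9 3.8 0.095
5 123.6 11.7 0.098
6 126.9 4.6 0.177
7 123.2 21.7 0.097
[417.55285356 -13.60701507  15.98444527] 32.6583
```

Run:
```python
from h import *
yaw=np.radians(-2.7); o=down(yaw+np.pi/2)
grip(0.3); s=robot.observe(); p=s["tcp_pos"]; robot.servo_line([p[0],p[1],140],feed=150)
robot.movep([520,-60,230],o); grip(0.0); robot.hold(.2)
i=viewer.camera_info("wrist"); save("wrist","w3.png")
for n in ("handle","strip","pocket0","cabinet"): print(n,pin(n,"wrist",i))
robot.movep([480,-200,40],o); robot.servo_line([480,-200,-22],feed=80); robot.hold(.1)
f0=np.array(robot.observe()["contact_force"]); print(f0.round(1))
for z in range(-24,-52,-1):
    robot.servo_line([480,-200,z],feed=20); robot.hold(.05); s=robot.observe()
    if s["contact_force"][2]-f0[2]>4: break
print(z,s["tcp_pos"],np.round(s["contact_force"],1)); robot.servo_line([480,-200,60],feed=150); print(s["t"])
```

```text
handle [(0.95, array([418.4, -13.1,  70.2])), (0.53, array([569.2, -84.2,  42.3])), (0.31, array([ 705.4, -280.9,   -2.3]))]
strip [(0.8, array([516.8, -19.6,  40.1]))]
pocket0 [(0.92, array([575.2, -25.1,  41.6])), (0.79, array([568.1, -82.9,  40.5])), (0.77, array([585.2,  38.2,  39.5]))]
cabinet [(0.73, array([638.6, -20.9,  -2.1]))]
[-0.2 -0.2  0.6]
-40 [ 480.11513397 -200.0508264   -39.25981536] [-1.2  0.   7.1]
42.825
```

View pics/w3.png

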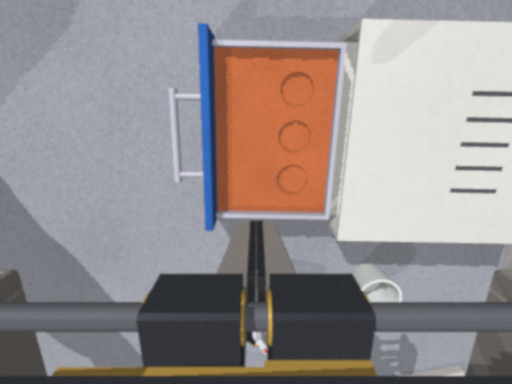

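Tips touch the bench at TCP z ≈ -38.5, so the real tip sits about 38.5 mm behind the stated TCP and I'll correct for it. In the picture the drawer is out, with the pockets at px (297,89), (294,136) and (292,179). Next I'll compute the pocket positions and look at the discs from close by.

```bash
cat >> h.py <<'E'
TZ=38.5
YAW=np.radians(-2.7)
def mp(x,y,z,o): robot.movep([x,y,z-TZ],o)
def sl(x,y,z,feed=100,rotation=None): robot.servo_line([x,y,z-TZ],feed=feed,rotation=rotation)
def blobs(im,lo,hi,amin=60):
    m=cv2.inRange(cv2.cvtColor(im,cv2.COLOR_RGB2HSV),lo,hi)
    n,l,st,c=cv2.connectedComponentsWithStats(m); return [(st[k,4],c[k].round(1)) for k in range(1,n) if st[k,4]>amin]
YEL=((20,120,90),(32,255,255)); GRN=((65,90,30),(95,255,200));
E
python3 - <<'E'
from h import *
for k in (0,np.pi):
  print(k,[None if (j:=kin.ik([x,y,z-TZ],down(YAW+k))) is None else np.round(j,2)[[0,4,6]] for x,y,z in ((430,311,260),(469,311,11),(567,313,11),(519,42,45),(576,40,45),(573,-84,45))])
robot.servo_line([480,-200,230],feed=200)
k=0; o=down(YAW)
mp(430,311,270,o); grip(0.65); robot.hold(.2)
i=viewer.camera_info("wrist"); im=save("wrist","w4.png")
print(pin("disc0","wrist",i))
for c,n in ((YEL,"yel"),(GRN,"grn")):
    for a,u in blobs(im,*c): print(n,a,u,ray("wrist",u,18,i).round(1))
print(robot.observe()["tcp_pos"],robot.observe()["t"])
E
```

```text
0 [array([-0.18,  0.18, -2.47]), array([-0.51,  0.17, -2.41]), array([-0.45,  0.15, -2.29]), array([-0.01,  0.14, -1.88]), array([-0.01,  0.13, -1.85]), array([ 0.19,  0.12, -1.63])]
3.141592653589793 [array([0.23, 0.5 , 0.39]), array([-0.1 ,  0.71,  0.29]), array([-0.03,  0.76,  0.41]), array([0.5 , 0.7 , 0.78]), array([0.48, 0.72, 0.82]), array([0.69, 0.72, 1.03])]
[(0.82, array([466.6, 304.8,   3.9])), (0.82, array([536.6, 295.1,   5.4]))]
yel 602 [254.8 136.4] [468.2 311.7  18. ]
yel 528 [136.5 318.8] [150.1 542.7  18. ]
yel 517 [375.4 318.7] [130.2 107.6  18. ]
yel 2861 [361.4 369.8] [ 10.4 125.6  18. ]
grn 524 [262.3  86.9] [536.8 297.8  18. ]
grn 102 [  2.4 199.1] [388.5 716.5  18. ]
[430.00221657 310.9911966  231.50355882] 48.2
```

View pics/w4.png

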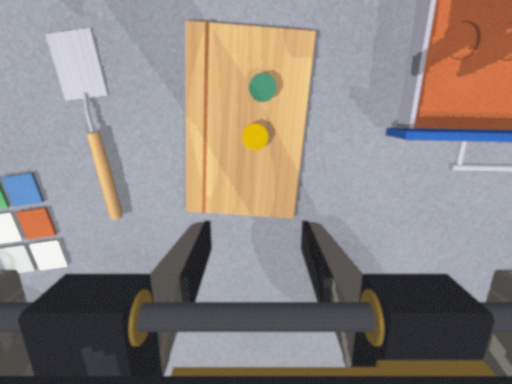

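The picture shows yellow at px (255,136) and green at (262,87). Green has already been knocked to (537,298). I'll grasp yellow, set it on the strip by pocket 2, and look.

```bash
cat >> h.py <<'E'
O=down(YAW)
AX=np.array([np.cos(YAW),np.sin(YAW)])
def pick(x,y):
    grip(0.72); mp(x,y,80,O); sl(x,y,11,feed=60); robot.hold(.1)
    print("f",np.round(robot.observe()["contact_force"],1)); grip(0.0,30); robot.hold(.1)
    s=robot.observe(); print("w",s["grip_width"]*92,s["grip_force"],s["tcp_pos"]); 
    if s["grip_width"]<.38: raise SystemExit("missed")
    sl(x,y,130,feed=150); print("w",robot.observe()["grip_width"]*92)
def setdown(x,y):
    mp(x,y,130,O); robot.hold(.1); f0=robot.observe()["contact_force"][2]; sl(x,y,52,feed=60); z=52
    while z>44:
        z-=1; sl(x,y,z,feed=20); robot.hold(.05); f=robot.observe()["contact_force"][2]-f0
        if f>3: break
    print("touch z",z,f,"w",robot.observe()["grip_width"]*92); return z
E
python3 - <<'E'
from h import *
pick(468,311.5); z=setdown(521,42)
grip(0.56,20); sl(521,42,110,feed=150)
x,y=np.array([521,42])-75*AX; mp(x,y,230,O); robot.hold(.2)
i=viewer.camera_info("wrist"); im=save("wrist","w5.png")
for a,u in blobs(im,*YEL): print("yel",a,u,ray("wrist",u,52,i).round(1))
print(pin("pocket0","wrist",i)); print(robot.observe()["t"])
E
```

```text
f [0.6 0.1 0.4]
w 38.63382181013706 30.000250339508057 [468.03688244 311.4875386  -27.45616327]
w 38.93839553662679
touch z 44 9.996672583517489 w 38.821566270126624
yel 914 [255.9 110.8] [521.4  42.9  52. ]
yel 494 [151.4 318.3] [229.3 213.5  52. ]
yel 502 [360.4 318.5] [214.7 -99.7  52. ]
yel 3073 [340.7 369.7] [116.2 -74.3  52. ]
[(0.94, array([580.4,  38.2,  38. ])), (0.69, array([571.9, -26.1,  42.4])), (0.59, array([571.7, -81.6,  39.6]))]
59.2083
```

View pics/w5.png

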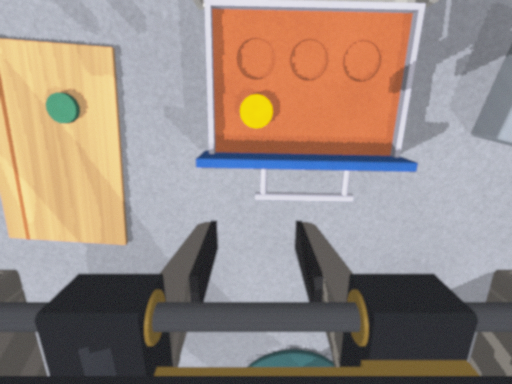

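Yellow is on the strip at px (256,111). The pockets are at (256,58), (309,60) and (362,61), and green is still on the board. I'll regrip lightly and slide yellow into pocket 2.

Run:
```python
from h import *
i=viewer.camera_info("wrist")
im=cv2.imread("pics/w5.png"); g=cv2.GaussianBlur(cv2.cvtColor(im[20:95,215:405],cv2.COLOR_BGR2GRAY),(3,3),0)
c=cv2.HoughCircles(g,cv2.HOUGH_GRADIENT,1,35,param1=60,param2=10,minRadius=16,maxRadius=21)
P=[]
if c is not None:
    for k in c[0]: print("hough",k[:2]+[215,20],k[2],ray("wrist",k[:2]+[215,20],42,i).round(1))
for u in ((256,58),(309.5,60),(362,61)): P.append(ray("wrist",u,42,i)); print(P[-1].round(1))
print("strip disc",ray("wrist",(256,109.5),52,i).round(1))
```

```text
hough [362.5  58.5] 19.3 [574.2 -83.5  42. ]
hough [307.5  60.5] 20.4 [575.  -19.5  42. ]
hough [255.5  59.5] 19.3 [578.9  41.   42. ]
[580.4  40.3  42. ]
[575.4 -21.9  42. ]
[571.5 -83.1  42. ]
strip disc [523.  43.  52.]
```

```bash
cat >> h.py <<'E'
def slide(a,b,lab):
    "grip disc at a lying on plate, drag to b, release"
    mp(*a,110,O); sl(*a,45.0,feed=60); grip(0.0,8); robot.hold(.1); s=robot.observe(); print("w",s["grip_width"]*92)
    sl(*b,45.0,feed=40); robot.hold(.1); s=robot.observe(); print("w",s["grip_width"]*92,np.round(s["contact_force"],1))
    grip(0.50,8); robot.hold(.2)
def look(a,col,fn=None):
    sl(*a,110,feed=150); x,y=np.array(a)-115*AX; mp(x,y,230,O); robot.hold(.2)
    i=viewer.camera_info("wrist"); im=viewer.read_camera("wrist")
    if fn: cv2.imwrite("pics/"+fn,np.ascontiguousarray(im[:,:,::-1]))
    for s,u in blobs(im,*col): 
        if u[1]<250: print(s,u,"z47",ray("wrist",u,47,i).round(1),"z52",ray("wrist",u,52,i).round(1))
    print([(round(d["confidence"],2),world("wrist",d["at"],i).round(1)) for d in viewer.pinpoint("disc0","wrist")],robot.observe()["t"])
E
python3 - <<'E'
from h import *
sl(446,45,230,feed=100) if False else None
slide((522,42.5),(579,40),0); look((579,40),YEL,"w6.png")
im=cv2.imread("pics/w6.png"); cv2.imwrite("pics/w6c.png",cv2.resize(im[0:180,40:420],None,fx=2,fy=2))
E
```

```text
w 39.62188409921308
w 39.233561664556255 [-3.1 -2.8  7.1]
1010 [257.1  77.1] z47 [577.7  39.7  47. ] z52 [577.2  39.8  52. ]
[(0.86, array([576.6,  34.9,  39.1])), (0.59, array([534.8, 294.4,   7. ]))] 65.2667
```

View pics/w6c.png

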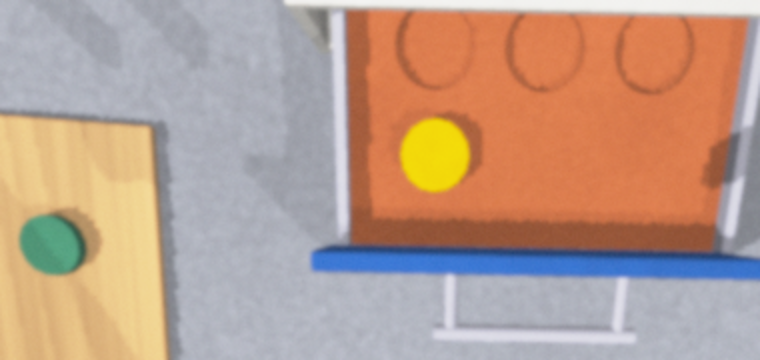

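The drawer came along with the disc: yellow is still on the strip at px (257,77), because the fingers were pressing on the plate. I'll pull the drawer out again by the handle, then slide the disc with the tips held higher and no downward press.

```bash
cat >> h.py <<'E'
def pull():
    i=viewer.camera_info("wrist"); viewer.read_camera("wrist"); P=pin("handle","wrist",i,1); print(P)
    return P[0][1]
E
python3 - <<'E'
from h import *
i=viewer.camera_info("wrist")
a,b=ray("wrist",(257,166.5),68,i),ray("wrist",(357,167.5),68,i); h=(a+b)/2; q=pull(); print(a.round(1),b.round(1),h.round(1))
if abs(h[0]-q[0])>6 or abs(h[1]-q[1])>8: raise SystemExit
h=h[:2]-1*AX; o=down(YAW+np.pi/2)
grip(0.27); mp(*h,110,o); sl(*h,53,feed=60); robot.hold(.1); print(np.round(robot.observe()["contact_force"],1))
grip(0.0,30); s=robot.observe(); print(s["grip_width"]*92,s["tcp_pos"])
if s["grip_width"]<.07: raise SystemExit
p=np.array(s["tcp_pos"]); L=p[0]-419
ax3=np.array([*AX,0]); robot.servo_line(p-L*ax3,feed=80); robot.hold(.2)
for k in range(6):
    s=robot.observe(); f=np.array(s["contact_force"])@ax3; print(s["tcp_pos"][0].round(1),f.round(1),round(s["grip_width"]*92,1))
    if f>12: break
    robot.servo_line(p-(L+2*k+2)*ax3,feed=30); robot.hold(.1)
grip(0.3); s=robot.observe(); t=s["tcp_pos"]; robot.servo_line([t[0],t[1],110],feed=150)
c=np.array([521,42])-75*AX; mp(*c,230,O); grip(.56); robot.hold(.2)
i=viewer.camera_info("wrist"); im=save("wrist","w7.png")
for a,u in blobs(im,*YEL): print("yel",a,u,ray("wrist",u,52,i).round(1)) if u[1]<250 else 0
print(pin("pocket0","wrist",i),pin("handle","wrist",i),robot.observe()["t"])
E
```

```text
[(0.69, array([473.3, -16. ,  68.8]))]
[475.7  44.7  68. ] [469.  -75.5  68. ] [472.3 -15.4  68. ]
[0.1 0.4 0.1]
9.086512615940588 [472.20983112 -15.46132202  14.75454529]
417.9 -2.5 8.8
417.2 1.9 9.0
417.0 6.9 8.8
417.2 12.9 8.8
yel 902 [255.3 111.5] [521.2  43.6  52. ]
[(0.91, array([582.4,  39.3,  42.6])), (0.83, array([570.8, -83.1,  42.4])), (0.61, array([572.8, -23.8,  42.2]))] [(0.98, array([419.2, -11.8,  70.2]))] 74.0583
```

```bash
cat >> h.py <<'E'
def slide(a,b,z=47.5,lift=0.8):
    mp(*a,110,O); robot.hold(.1); f0=np.array(robot.observe()["contact_force"]); sl(*a,z,feed=60); robot.hold(.1); print("f",(np.array(robot.observe()["contact_force"])-f0).round(1))
    grip(0.0,10); robot.hold(.1); s=robot.observe(); print("w",s["grip_width"]*92,(np.array(s["contact_force"])-f0).round(1))
    sl(*a,z+lift,feed=10)
    for k in (.15,.5,.85,1):
        sl(*(np.array(a)*(1-k)+np.array(b)*k),z+lift,feed=40); robot.hold(.05); s=robot.observe(); print(k,round(s["grip_width"]*92,1),(np.array(s["contact_force"])-f0).round(1))
    grip(0.50,8); robot.hold(.2)
E
python3 - <<'E'
from h import *
slide((521.5,43),(579,40.3)); look((579,40.3),YEL,"w8.png")
im=cv2.imread("pics/w8.png"); cv2.imwrite("pics/w8c.png",cv2.resize(im[0:180,40:420],None,fx=2,fy=2))
i=viewer.camera_info("wrist"); print(pull())
E
```

```text
f [ 0.2  0.1 -0.6]
w 39.06909585986198 [-0.3 -1.4  0.6]
0.15 39.0 [-0.3 -0.3 -1.8]
0.5 39.3 [ 0.4 -0.6 -1.3]
0.85 39.1 [ 0.5 -0.1 -1.5]
1 39.0 [-0.6  0.3 -1.9]
991 [256.   76.6] z47 [578.3  41.3  47. ] z52 [577.9  41.3  52. ]
[(0.91, array([576.3,  40.4,  34.3])), (0.74, array([537.7, 296.9,   8. ]))] 81.075
[(0.89, array([416.5, -11.3,  69.1]))]
[416.5 -11.3  69.1]
```

View pics/w8c.png

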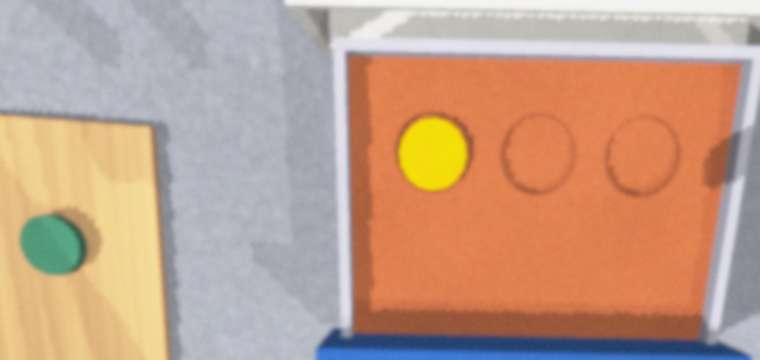

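Yellow sits in pocket 2 with its rim ring around it, at px (256,76), and the drawer is still out. Now green goes into pocket 0.

Run:
```python
from h import *
mp(470,298,260,O); robot.hold(.2); i=viewer.camera_info("wrist"); im=viewer.read_camera("wrist")
g=[ray("wrist",u,16,i)[:2] for a,u in blobs(im,*GRN,amin=250) if u[1]<230]; print(g)
g=[q for q in g if 380<q[0]<640 and 220<q[1]<420]
pick(*g[0]); z=setdown(516,-81)
grip(0.56,20); sl(516,-81,110,feed=150)
c=np.array([516,-81])-75*AX; mp(*c,230,O); robot.hold(.2)
i=viewer.camera_info("wrist"); im=save("wrist","w9.png")
for a,u in blobs(im,*GRN): print("grn",a,u,ray("wrist",u,52,i).round(1)) if u[1]<250 else 0
print(pin("pocket0","wrist",i),pin("handle","wrist",i),robot.observe()["t"])
```

```text
[array([536.92544388, 297.67729743])]
f [0.6 0.6 0.6]
w 38.533860173210286 30.000124275684357 [536.97383726 297.68331502 -27.42700804]
w 38.525488804201494
touch z 44 9.927372631822116 w 38.399150691484046
grn 750 [256.5 111. ] [516.4 -80.3  52. ]
[(0.96, array([572.7, -25.2,  41.6])), (0.74, array([581.6,  38.6,  40.7])), (0.62, array([572.6, -81.9,  41.8]))] [(0.81, array([419.7, -13.4,  69.4]))] 94.0
```

View pics/w9.png

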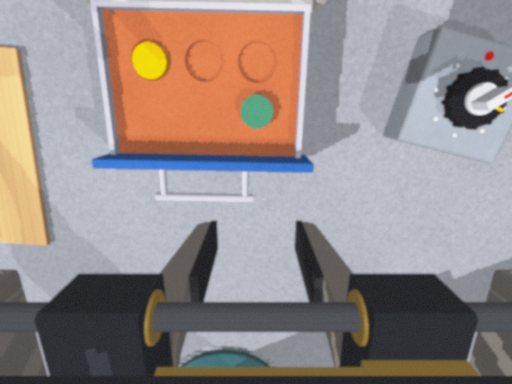

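Green is on the strip at px (256,111) in line with pocket 0 at (257,61). Now I'll slide it, check, and shut the drawer.

Run:
```python
from h import *
print(ray("wrist",(257,61),42).round(1))
slide((516.3,-80.7),(573,-83.3)); look((573,-83.3),GRN,"w10.png")
im=cv2.imread("pics/w10.png"); cv2.imwrite("pics/w10c.png",cv2.resize(im[0:180,80:480],None,fx=2,fy=2))
i=viewer.camera_info("wrist"); print(pull())
```

```text
[572.6 -83.3  42. ]
f [ 0.1 -1.4  1.5]
w 39.06585774164924 [-0.1 -1.5  2.6]
0.15 39.0 [-0.6 -0.9  0.3]
0.5 38.7 [ 0.3 -0.7  0.7]
0.85 38.9 [ 0.4 -0.3  0.5]
1 39.0 [-0.1 -1.1  1. ]
842 [256.2  76.5] z47 [572.6 -82.2  47. ] z52 [572.2 -82.1  52. ]
[(0.7, array([578.5,  36.7,  32.7])), (0.67, array([571.6, -82. ,  33.5]))] 101.0167
[(0.82, array([420.3, -12.7,  68.9]))]
[420.3 -12.7  68.9]
```

View pics/w10c.png

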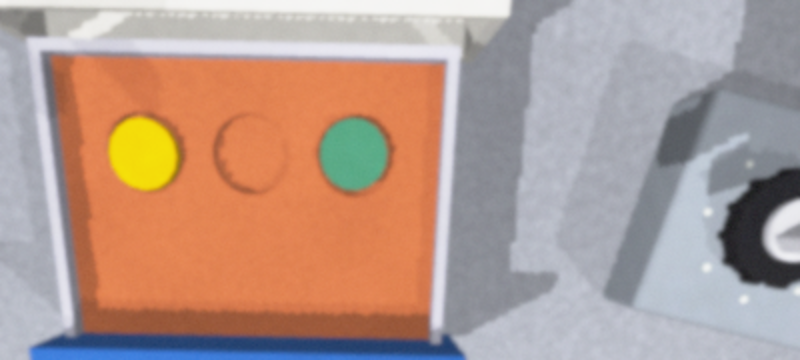

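Both discs are seated at px (256,76) for green and yellow beside it. I'll push the drawer shut with closed fingers against the handle bar.

Run:
```python
from h import *
ax3=np.array([*AX,0])
h=np.array([417.4,-14.5]); a=h-35*AX
grip(0.0,20); mp(*a,120,O); sl(*a,58,feed=80); robot.hold(.1); f0=np.array(robot.observe()["contact_force"])
b=a+(20+150)*AX; sl(*b,58,feed=70); robot.hold(.1)
d=170
for k in range(25):
    s=robot.observe(); f=-(np.array(s["contact_force"])-f0)@ax3; q=np.array(s["tcp_pos"])[:2]; print(d,((q-a)@AX).round(1),f.round(1))
    if f>15: break
    d+=2.5; sl(*(a+d*AX),58,feed=30); robot.hold(.08)
p=a+(d-25)*AX; sl(*p,58,feed=80); sl(*p,140,feed=150)
viewer.read_camera("top"); print(pin("handle","top"),pin("cabinet","top")); print(robot.observe()["t"])
```

```text
170 169.7 5.7
172.5 172.9 4.0
175.0 175.4 3.7
177.5 177.8 4.5
180.0 180.3 3.6
182.5 182.8 4.3
185.0 185.3 2.8
187.5 187.7 4.2
190.0 190.3 4.1
192.5 192.5 4.4
195.0 192.6 11.9
197.5 192.6 16.7
[(0.86, array([587.2, -23.2,  66.2])), (0.58, array([483.8, 553.3,  -1.1]))] [(0.7, array([637.2, -25.4,   2.5]))]
111.2083
```

Run:
```python
from h import *
mp(470,-334,230,O); grip(0.6); robot.hold(.2)
i=viewer.camera_info("wrist"); im=save("wrist","w11.png")
for n in ("inner_top","controller","outer_mark"): print(n,pin(n,"wrist",i,2))
for a,u in blobs(im,(0,130,90),(8,255,255),6): 
    if u[1]<230: print("red",a,u,"z50",ray("wrist",u,50,i).round(1),"z97",ray("wrist",u,97,i).round(1))
cv2.imwrite("pics/w11c.png",cv2.resize(np.ascontiguousarray(im[30:230,150:400,::-1]),None,fx=3,fy=3,interpolation=cv2.INTER_CUBIC))
print([None if kin.ik([517,-334,70-TZ],down(np.radians(w))) is None else kin.ik([517,-334,70-TZ],down(np.radians(w)))[6].round(2) for w in range(-180,181,30)])
print(robot.observe()["t"])
```

```text
inner_top [(0.89, array([ 519.5, -335.3,   94.6]))]
controller [(0.69, array([ 521.1, -330.7,   -1. ]))]
outer_mark [(0.59, array([ 509.5, -353.5,   64.3]))]
red 38 [263.1  94.4] z50 [ 564.1 -346.1   50. ] z97 [ 562.5 -344.9   97. ]
red 18 [260.  134.2] z50 [ 518.  -340.5   50. ] z97 [ 522.5 -340.    97. ]
[np.float64(1.28), np.float64(-2.78), np.float64(-2.86), np.float64(-2.63), np.float64(-2.5), np.float64(-2.05), np.float64(-1.59), np.float64(-1.13), np.float64(-0.66), np.float64(-0.19), np.float64(0.28), np.float64(0.77), np.float64(1.28)]
113.8
```

View pics/w11c.png

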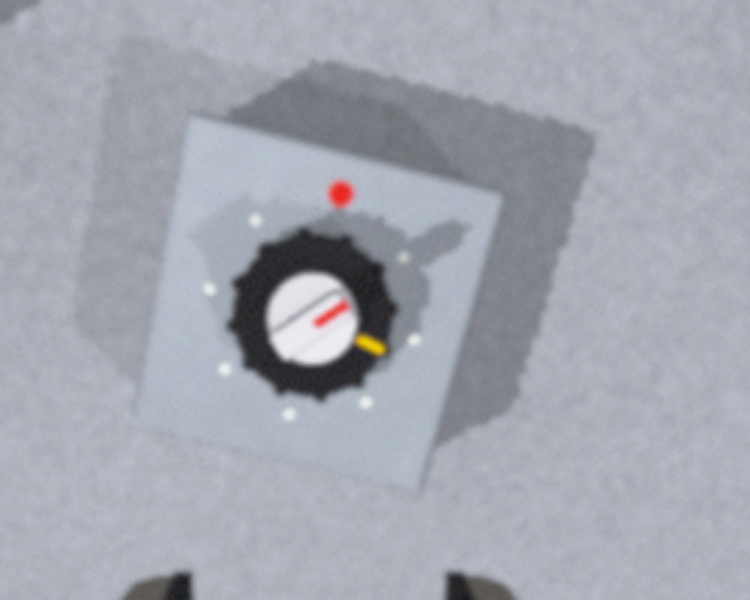

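The crop shows the red dot at (340,194) and the dial centre near (313,320). The red line runs from (316,323) to (350,303), and the outer ring's yellow mark is at (370,345). Next I'll compute the angles.

Run:
```python
from h import *
i=viewer.camera_info("wrist"); P=lambda u,z: ray("wrist",np.array(u)/3+[150-.33,30-.33],z,i)[:2]
C=np.array([P(u,50) for u in ((192,115),(503,193),(422,490),(137,415))]); c=C.mean(0); print(C.round(1),c.round(1))
ang=lambda d: np.degrees(np.arctan2(d[1],d[0])).round(1)
print("yaws",ang(C[0]-C[3]),ang(C[1]-C[2]),ang(C[0]-C[1])-90,ang(C[3]-C[2])-90)
dot=P((340,194),50); print("dot",dot.round(1),np.hypot(*(dot-c)).round(1),ang(dot-c))
a,b=P((316,323),97),P((350,303),97); print("line",a.round(1),b.round(1),np.hypot(*(b-a)).round(1),ang(b-a))
m1,m2=P((272,332),97),P((340,290),97); print("edge",m1.round(1),m2.round(1),ang(m2-m1))
print("ring centre",P((313,315),66).round(1))
```

```text
[[ 595.6 -290.3]
 [ 561.6 -410.1]
 [ 440.4 -376.9]
 [ 479.4 -256.4]] [ 519.2 -333.4]
yaws -16.2 -15.3 -15.799999999999997 -17.900000000000006
dot [ 564.2 -346. ] 46.7 -15.6
line [ 519.5 -334.5] [ 525.9 -346.9] 13.9 -62.5
edge [ 517.  -318.7] [ 530.5 -343.5] -61.4
ring centre [ 519.3 -333.2]
```

```bash
cat >> h.py <<'E'
def turn(c,a0,a1,z=80):
    "grip knob whose line points along a0 (deg, world), turn to a1"
    D=lambda a: down(np.radians(a+180))
    grip(0.36,15); mp(*c,150,D(a0)); sl(*c,z,feed=50); robot.hold(.1); f0=np.array(robot.observe()["contact_force"])
    grip(0.0,15); robot.hold(.1); s=robot.observe(); print("w",s["grip_width"]*92,(np.array(s["contact_force"])-f0).round(1))
    if s["grip_width"]<.08: grip(.36); raise SystemExit("missed")
    n=max(2,int(abs(a1-a0)/8))
    for a in np.linspace(a0,a1,n+1)[1:]: sl(*c,z,feed=60,rotation=D(a))
    robot.hold(.2); s=robot.observe(); print("w",s["grip_width"]*92,(np.array(s["contact_force"])-f0).round(1),np.round(s["wrist_torque"],2))
    grip(0.36); robot.hold(.1); sl(*c,150,feed=120)
E
python3 - <<'E'
from h import *
c=(519.3,-333.5); mp(500,-333,200,O)
turn(c,-62,-15.9)
mp(470,-334,230,O); robot.hold(.2); i=viewer.camera_info("wrist"); im=save("wrist","w12.png")
cv2.imwrite("pics/w12c.png",cv2.resize(np.ascontiguousarray(im[30:230,150:400,::-1]),None,fx=3,fy=3,interpolation=cv2.INTER_CUBIC)); print(robot.observe()["t"])
E
```

```text
w 10.687836128257672 [-5.3 -0.9  3.7]
w 10.819770019048333 [-6.  -1.4  3.5] [-0.12  1.18  0.08]
123.9083
```

View pics/w12c.png

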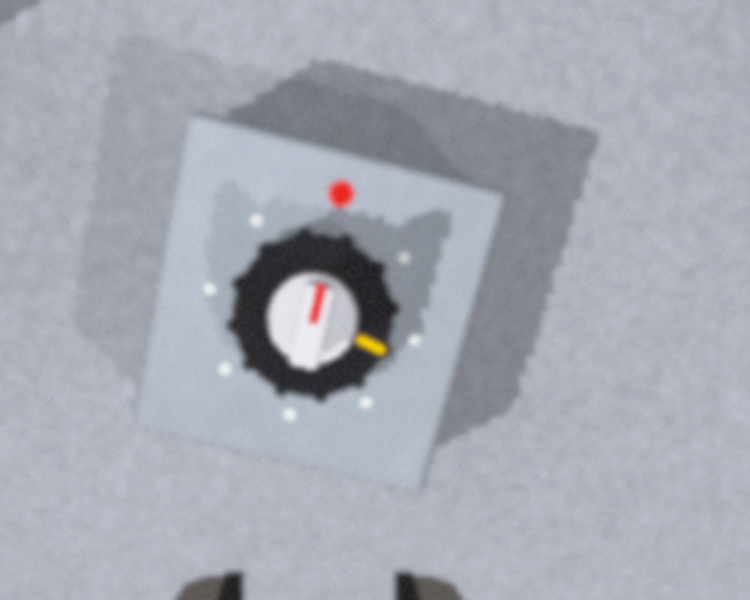

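The line now runs from (314,322) to (322,284), parallel to the box's +x edges and aimed at the dot. The yellow mark hasn't moved. I'll do a numeric check, then hand in.

Run:
```python
from h import *
i=viewer.camera_info("wrist"); P=lambda u,z: ray("wrist",np.array(u)/3+[150-.33,30-.33],z,i)[:2]
d=P((322,284),97)-P((314,322),97); a=np.degrees(np.arctan2(d[1],d[0])); print(a)
viewer.read_camera("side"); print(pin("handle","side",n=1), pin("cabinet","side",n=1))
if abs(a+15.9)<5: robot.hold(.3); print(robot.job_done())
```

```text
-14.751876366060225
[] [(0.94, array([638.1, -24.8,  -2.2]))]
the job is handed in; nothing more can be done
None
```

I handed the job in: both discs on the board (yellow and green, no blue) are in pockets, the drawer is pushed shut to its stop, and the inner knob's line is about 1° off the red dot with the outer ring's mark unmoved. The drawer slid partly back in during the first slide, so I pulled it out again; no verdict came back from the judge.

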